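# Square a filter box and its cover in the fence corner and load the pair into the tuner

## Task

The filter box and its loose cover lie askew on the squaring jig: gently (under about 30 N) push them together into the corner of its two adjustable fences (set a little differently each time), so that box and cover both sit fully flush against the long fence and the end fence and edge to edge with each other, and let go. Then pick the squared pair up together and set it down in the open bay on top of the tuner chassis, resting flat on the bay floor with the cover still square on the box; leave the mug, screwdriver and morse key alone.

Things in the scene. Friction and masses are not known exactly. Their poses are not given: they have to be found in the camera images.
- jig: fixed squaring jig: plywood board 8 mm thick, x -80 to +100, y -120 to +130 mm from its origin (on its underside), with two rigid aluminium fences 50 mm high above the board, 15 mm thick. Each fence is parallel to its nominal line but clamped at an unknown setting: find it by touch or sight. A fence must not be pressed with more than 35 N.
- long_fence_nominal (a point): nominal middle of the long fence's inner face, on the board's top; axes as the jig's. The fence runs along y, its face looking to -x; its true face lies anywhere from 8 mm nearer (-x) to 8 mm farther (+x). It is in two lengths, y -30 to -13 mm and +74 to +95 mm from here; the gap leaves room for a finger at the middle of a squared box, whose centre then lies at y +22 to +38 mm.
- end_fence_nominal (a point): nominal middle of the end fence's inner face, on the board's top; axes as the jig's. The fence runs 35 mm either way along x, its face looking to -y; its true face lies anywhere from 8 mm nearer (-y) to 8 mm farther (+y).
- filter_box: plain die-cast aluminium filter box, closed block 50 (x) x 150 (y) x 40 mm high, about 0.3 kg (varies), same either way round; box and cover together take up to about 10 N to slide. Origin: centre of its underside. Starts flat on the jig board, up to 0.3 rad askew, 20 to 100 mm away from the corner where it belongs.
- cover: plain grey metal cover plate with four dark screw heads, 50 (x) x 150 (y) x 8 mm, about 0.1 kg, lying loose on top of the filter box, up to 6 mm off and 0.12 rad askew; same outline as the box. Origin: centre of its underside; it lies on the box when 40 mm above the box's origin.
- chassis: fixed grey tuner chassis 90 (x) x 190 (y) mm with three black knobs on one side. Origin: centre of its underside, on the table. In its top an open bay 56 (x) x 156 (y) mm, centred on the origin; its floor (dark) is 30 mm above the origin and its walls, 17 mm thick, rise 10 mm above the floor. The box goes in with its long side along y, either way round, with 3 mm to spare on each side.
- mug: blue mug, 76 mm across, 90 mm high; origin centre of its underside. Bystander.
- screwdriver: screwdriver 190 mm long lying along its x, about 30 mm high. Bystander.
- morse_key: morse key on a black base 90 x 60 mm, with brass arm, 43 mm high; origin centre of its underside. Bystander.
Things that resemble listed ones, but are neither listed nor needed, are in the scene too. Of the things like the cover, leave any that is yellow; of the rest the smaller one is meant.

How it is judged:
On the way, in this order (a step that is already met when the one before it is completed fails the run):
1. box and cover both flush (2 mm, 0.02 rad) against the long fence and the end fence, let go (((x of long_fence_c0 in the frame of filter_box between 0.0305 and 0.0345 m and x of long_fence_c1 in the frame of filter_box between 0.0305 and 0.0345 m and y of end_fence_c0 in the frame of filter_box between 0.0805 and 0.0845 m) or (x of long_fence_c0 in the frame of filter_box between -0.0345 and -0.0305 m and x of long_fence_c1 in the frame of filter_box between -0.0345 and -0.0305 m and y of end_fence_c0 in the frame of filter_box between -0.0845 and -0.0805 m)) and angle between the y axis of each of filter_box, cover and the y axis of jig, either way round below 0.02 rad and ((x of long_fence_c0 in the frame of cover between 0.0305 and 0.0345 m and x of long_fence_c1 in the frame of cover between 0.0305 and 0.0345 m and y of end_fence_c0 in the frame of cover between 0.0805 and 0.0845 m) or (x of long_fence_c0 in the frame of cover between -0.0345 and -0.0305 m and x of long_fence_c1 in the frame of cover between -0.0345 and -0.0305 m and y of end_fence_c0 in the frame of cover between -0.0845 and -0.0805 m)) and z of filter_box in the frame of jig between 0.005 and 0.011 m and z of cover in the frame of jig between 0.045 and 0.051 m and contact force between the fingers and filter_box below 0.2 N and contact force between the fingers and cover below 0.2 N), for 0.2 s.
2. box lifted at least 30 mm off the jig board with the cover still square on it (z of filter_box in the frame of jig above 0.038 m and x of cover in the frame of filter_box between -0.003 and 0.003 m and y of cover in the frame of filter_box between -0.003 and 0.003 m and z of cover in the frame of filter_box between 0.037 and 0.043 m and angle between the y axis of cover and the y axis of filter_box, either way round below 0.035 rad), for 0.2 s.
At the end, for the whole second after the job is handed in: the box rests flat on the bay floor (height within 3 mm, tilt under 0.03 rad), inside its walls (centre within 4.5 mm), with the cover on it within 3 mm and 0.035 rad of square, both at rest (x of filter_box in the frame of chassis between -0.0045 and 0.0045 m and y of filter_box in the frame of chassis between -0.0045 and 0.0045 m and z of filter_box in the frame of chassis between 0.027 and 0.033 m and angle between the y axis of filter_box and the y axis of chassis, either way round below 0.06 rad and angle between filter_box's own z axis and vertical below 0.03 rad and x of cover in the frame of filter_box between -0.003 and 0.003 m and y of cover in the frame of filter_box between -0.003 and 0.003 m and z of cover in the frame of filter_box between 0.037 and 0.043 m and angle between the y axis of cover and the y axis of filter_box, either way round below 0.035 rad and linear speed of each of filter_box, cover below 0.01 m/s); the robot touches nothing.
It fails at once if a fence is pressed with more than 35 N (contact force between any of long_fence, end_fence and anything else above 35 N).
It fails at once if a bystander is moved more than 20 mm (distance of any of mug, screwdriver, morse_key from where it was at the start of the episode above 0.02 m).
It also fails if it takes over 67 s, if anything falls off the work surface, if the arm or the gripper's body presses on something with over 40 N, if the wrist force passes 120 N, or if a joint passes its speed limit or range.

## Robot

A 7-joint arm with a two-finger parallel gripper is mounted at the origin on the work surface. World frame = base frame: x ahead of the robot, y to its left, z up, the work surface at z = 0. Lengths are in m, angles in rad, forces in N, time in s.
With the tool pointing down it reaches from about 0.35 to 0.9 m from the base axis. Payload 8.1 kg.
Tool frame: the origin (TCP) lies on the centre line of the jaws, within the pads' length; the fingertips stand 19 mm ahead of it and the grasp point (between the pads) is the TCP (arm.tip_reach is the distance from the TCP to the fingertips, in m); z points along the fingers, y is the line along which they close (so a half turn about z gives the same grasp; the last joint's range is limited). The gripper opens to 92 mm and grips with 3 to 60 N. Pads are 19 mm wide; open, the fingers measure 130 mm over their backs; the gripper's body (75 mm by 190 mm) begins 47 mm behind the grasp point.
Start: joints at [1.208, 0.434, 0.025, 1.573, -0.012, 1.134, -0.075], TCP at [0.161, -0.604, 0.246] pointing down, gripper open.
Joint ranges: [-2.62, 2.62], [-0.44, 2.09], [-1.27, 1.32], [0.08, 2.57], [-1.32, 4.46], [0.12, 2], [-2.74, 2.74]. Speed limits (rad/s): [2.22, 2.22, 3.01, 3.01, 3.14, 3.14, 3.14].

## Interface

Orientations are given as a rotation vector (axis times angle).
In Python, from cell import arm gives the robot as it stands.
- The arm moves only by the tool arm_command, never from a script. Its argument "targets" is a list that holds one entry, the list of rows, each a list of 6 numbers: the shift along the tool's x, y, z in m, then the turn, a rotation vector about the tool's x, y, z in rad. A call has 1 to 10 rows; each row shifts and turns the commanded pose from where the row before left it, along the tool's axes as they then stand; what a row does not reach is not made up. A row lasts 1/8 s, in which the tool goes at most 62.5 mm and 10.7 degrees, less where a joint would pass 70% of its speed; a pose out of reach is approached as far as the arm can. A call with a gripper value outside its range is refused whole. "jaw" is the finger opening in m, from 0 to 0.0918, set as the call begins (left out, the last holds). The fingers move at their own pace and stop on an object; "newtons" is the grip in N (left out, the last holds). Time passes only in rows, so rows that do not move let the fingers close. It gives the time, the measured TCP pose, the force, the opening and the grip force at its end, in the units of the state.
- arm.observe(): the state, without advancing time (a new reading comes with each control period).
- arm.get_image(name): name is "scene" or "top"; returns a dict with "pixels" (400x640x3 uint8, red, green, blue), "z_map" (400x640 float32, m along the optical axis (not along the pixel's ray), 0 where there is no reading), "fx", "fy", "cx", "cy" (pixels), "xyz" and "rotation" of the camera in the world. Camera axes: x right, y down, z forward; pixel columns grow to the right and rows downward; lengths in m; the calibration is good to about 2 mm. A picture is of the moment at which its call begins.
- arm.sign_off(): hands the job in; it is judged then, once.
The state is a dict: "clock": time; "joints": joint angles; "dq": joint speeds; "joint_efforts": joint torques, N m; "position": TCP position; "ee_rot": TCP orientation; "force": force on the tool from outside, world axes, zero at the start; "ft_torque": the same for the moment, N m; "width": opening from 0.0 (shut) to 1.0 (fully open); "gripper_force": force on a finger pad.
Only numpy, scipy, OpenCV 4.12 (cv2) and the standard library are available. Lean on these libraries where they do the work, as an engineer would, in place of code of your own. Each camera call takes 0.05 s, during which the arm holds its last target. There are 200 camera calls.

## Working session

There is one attempt and no reset: what is moved stays moved. The work goes in short steps, Python scripts to look and compute and a tool call to move; the robot and the scene stay as the last step left them, time stands still between calls to the robot, and variables do not carry over. Pictures are saved under pics/ and viewed, at most 10 in all, crops included, and the job is handed in when it is done.

Besides the shell and the picture viewer there is one more tool, called after "Request:" in YAML: its name, and indented under it one key for each argument. arm_command: Moves the arm, as the interface text tells. Its arguments: {"type":"object","properties":{"targets":{"type":"array","items":{"type":"array","items":{"type":"array","items":{"type":"number"}}}},"jaw":{"type":"number"},"newtons":{"type":"number"}},"required":["targets"]}

```bash
mkdir -p pics; ls
cat > h.py <<'E'
import numpy as np, cv2
from cell import arm
def snap(n,f=None):
    d=arm.get_image(n)
    if f: cv2.imwrite('pics/'+f,cv2.cvtColor(d['pixels'],cv2.COLOR_RGB2BGR))
    return d
def R(d):
    r=np.array(d['rotation'],float)
    return r if r.shape==(3,3) else cv2.Rodrigues(r)[0]
def cloud(d):
    z=d['z_map'];v,u=np.mgrid[:z.shape[0],:z.shape[1]]
    p=np.stack([(u-d['cx'])/d['fx']*z,(v-d['cy'])/d['fy']*z,z],-1)
    return p@R(d).T+np.array(d['xyz'])
E
python3 - <<'E'
from h import *
for n in('scene','top'):
    d=snap(n,n+'0.png'); print(n,d['xyz'],R(d).round(3).tolist(),d['fx'],d['fy'],d['cx'],d['cy'])
    c=cloud(d); print((d['z_map']>0).mean(), np.percentile(c[...,2],[5,50,95]))
    np.save(n+'0.npy',c)
s=arm.observe();print(s)
E
```

```text
pics
scene [1.14874091 0.7429706  0.98112134] [[-0.743, 0.472, -0.474], [0.669, 0.517, -0.534], [-0.007, -0.714, -0.7]] 517.7500408782727 517.7500408782727 322.4446451377943 190.60847672347822
0.996140625 [-0.75453799 -0.00193537  0.1249647 ]
top [0.46221508 0.04542965 1.0335847 ] [[0.004, -0.999, 0.048], [-1.0, -0.004, -0.001], [0.001, -0.048, -0.999]] 419.27666180495316 419.27666180495316 315.2852286115326 196.21751310193102
0.995859375 [-7.46195555e-01  3.97889008e-04  3.65499606e-02]
{'clock': 0.1, 'joints': array([ 1.20838257,  0.43516115,  0.02502973,  1.57400016, -0.01160022,
        1.13399124, -0.07513926]), 'dq': array([-0.00078727, -0.001111  ,  0.00016173, -0.0030116 , -0.00054534,
        0.00025531, -0.00091957]), 'joint_efforts': array([ 3.20300940e-03, -6.69129467e+01,  9.88035388e-01, -3.15146041e+01,
       -6.06016908e-02,  3.75270413e-02,  3.81807627e-05]), 'position': array([ 0.16037385, -0.60363358,  0.24502151]), 'ee_rot': array([-3.11379046e+00, -4.06540936e-01,  5.23351716e-04]), 'force': array([ 0.51738313,  0.31223571, -0.15534703]), 'ft_torque': array([-0.00265739,  0.00773494,  0.00768326]), 'gripper_force': 0.0, 'width': 1.0026187075675816}
```

View pics/top0.png

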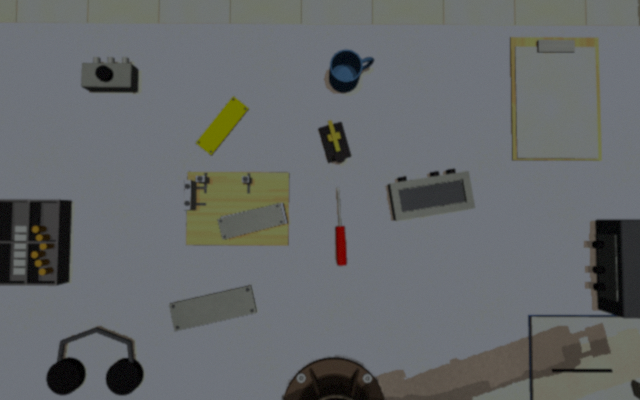

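View pics/scene0.png

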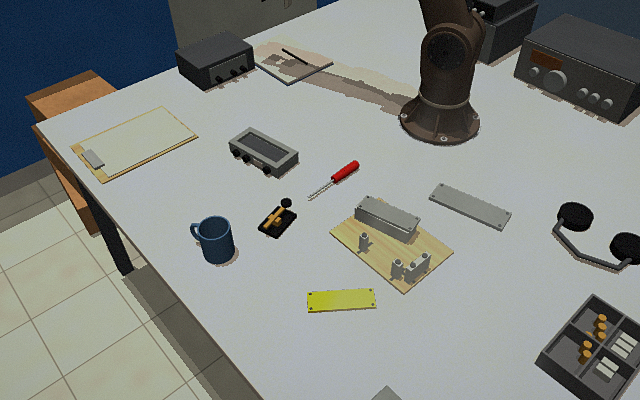

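The top view shows candidates for the cover: a grey plate on the box on the jig (253,221), a larger loose grey plate (213,307) and a yellow plate (222,126). I choose the one on the box. The end fence is at (193,195), the long fence pieces at (203,182) and (248,182), the chassis at (430,195).

Run:
```python
from h import *
im=cv2.imread('pics/top0.png'); c=np.load('top0.npy')
cv2.imwrite('pics/crop0.png',cv2.resize(im[160:260,170:300],None,fx=6,fy=6,interpolation=cv2.INTER_CUBIC))
hsv=cv2.cvtColor(im,cv2.COLOR_BGR2HSV)
win=np.zeros(im.shape[:2],bool);win[160:260,170:300]=1
def rect(m,name,z=None):
    P=c[m]; q=P[:,:2].astype(np.float32)*1000
    r=cv2.minAreaRect(q); print(name,m.sum(),'rect mm',np.round(r[0],1),np.round(r[1],1),round(r[2],2),'z',np.median(P[:,2]).round(4),'mean',q.mean(0).round(1))
z=c[...,2]
def big(m,k=0):
    n,l,s,ct=cv2.connectedComponentsWithStats(m.astype(np.uint8));o=np.argsort(-s[1:,4])+1
    return [l==i for i in o if s[i,4]>=8]
wood=win&(hsv[...,1]>70)&(abs(z-.008)<.012)
rect(big(wood)[0],'wood')
for m in big(win&(z>.03)): rect(m,'high')
for m in big(win&(z>.05)): rect(m,'z>.05')
w2=np.zeros_like(win);w2[165:225,380:480]=1
for m in big(w2&(z>.02)): rect(m,'ch')
for m in big(w2&(z>.035)): rect(m,'ch>35')
print(z[195,425:440].round(3), c[195,430])
# other things
for n,(u,v) in dict(mug=(345,70),key=(335,142),sd=(340,240)).items(): print(n,c[v,u].round(3))
```

```text
wood 4990 rect mm [481.9 234.8] [176.5 247.4] 0.17 z 0.0077 mean [482.9 235.9]
high 1491 rect mm [460.4 159.8] [ 53.5 222.4] 14.45 z 0.0557 mean [451.4 191.1]
high 288 rect mm [511.7 342.6] [16.8 67.9] 89.96 z 0.057 mean [510.8 340.4]
high 81 rect mm [511.4 183.5] [292.6  18.8] 74.06 z 0.0577 mean [545.9 305. ]
high 68 rect mm [511.6 129.5] [194.2  18.9] 65.14 z 0.0577 mean [546.3 204.6]
z>.05 1400 rect mm [459.9 159.7] [ 52.6 222.4] 14.45 z 0.0558 mean [450.3 193.2]
z>.05 222 rect mm [511.7 343.1] [67.9 16. ] 0.13 z 0.058 mean [510.4 341.8]
z>.05 67 rect mm [511.4 183.5] [292.6  18.8] 74.06 z 0.0584 mean [545.6 305.2]
z>.05 55 rect mm [511.6 129.6] [194.2  18.7] 65.1 z 0.0585 mean [546.7 204.6]
ch 3221 rect mm [ 502.9 -139.8] [102.  378.7] 9.39 z 0.0336 mean [ 514.  -231.4]
ch>35 1518 rect mm [ 497.2 -140.7] [ 90.  378.7] 9.32 z 0.04 mean [ 512.  -232.5]
[0.031 0.033 0.031 0.033 0.03  0.028 0.033 0.032 0.03  0.03  0.029 0.031
 0.029 0.028 0.032] [ 0.5143166  -0.23103523  0.02770562]
mug [ 0.827 -0.028  0.003]
key [ 0.641 -0.002  0.033]
sd [ 0.405 -0.015  0.023]
```

View pics/crop0.png

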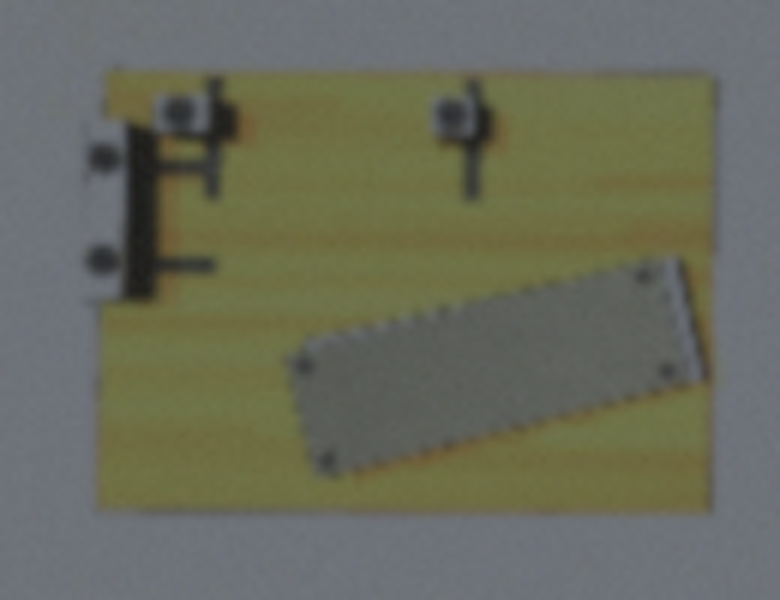

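The close crop confirms the grey plate with four dark screw heads on the box (crop 500,365). It shows the end fence at left (105,210) and the two long-fence pieces at (182,115) and (455,115).

```bash
cat >> h.py <<'E'
def big(m):
    n,l,s,ct=cv2.connectedComponentsWithStats(m.astype(np.uint8));o=np.argsort(-s[1:,4])+1
    return [l==i for i in o if s[i,4]>=8]
def box2(P):
    q=(P[:,:2]*1000).astype(np.float32); r=cv2.minAreaRect(q); a=r[2]; w,h=r[1]
    if w>h: a+=90   # angle of long axis from x
    else: a+=180
    a=np.deg2rad(a-0); (w,h)=(min(w,h),max(w,h))
    if r[1][0]>r[1][1]: a=np.deg2rad(r[2])
    else: a=np.deg2rad(r[2]+90)
    yaw=(a-np.pi/2+np.pi/2)%np.pi-np.pi/2
    return np.round(r[0],1),round(w,1),round(h,1),'yaw of long axis from y',round(yaw,3)
def fit(c,win,zlo,zhi,minn=20):
    z=c[...,2]; w=np.zeros(z.shape,bool); u0,u1,v0,v1=win; w[v0:v1,u0:u1]=1
    for m in big(w&(z>zlo)&(z<zhi)):
        P=c[m]
        if len(P)>minn: print(*box2(P),'n',len(P),'lo',(np.percentile(P[:,:2],1,axis=0)*1000).round(1),'hi',(np.percentile(P[:,:2],99,axis=0)*1000).round(1))
E
python3 - <<'E'
from h import *
c=np.load('top0.npy'); im=cv2.imread('pics/top0.png');hsv=cv2.cvtColor(im,cv2.COLOR_BGR2HSV)
print('jig parts');fit(c,(170,300,160,260),.045,.07)
print('wood'); fit(c,(170,300,160,260),.004,.012,500)
print('chassis');fit(c,(380,480,160,225),.0,.07);fit(c,(380,480,160,225),.035,.05)
w=np.zeros(im.shape[:2],bool);w[176:212,396:470]=1
m=big(w&(hsv[...,2]<70)&(c[...,2]>.024)&(c[...,2]<.037))
for k in m[:2]:print('bay',box2(c[k]),k.sum())
c=np.load('scene0.npy')
for n,u in dict(ch=(220,305,120,185),box=(340,430,185,250)).items(): print('scene',n);fit(c,u,.035 if n=='ch' else .052,.06)
s=arm.observe();print(cv2.Rodrigues(s['ee_rot'])[0].round(3))
E
```

```text
jig parts
[451.9 192.1] 53.5 155.8 yaw of long axis from y 0.249 n 1466 lo [413.1 117.6] hi [488.2 266.8]
[511.7 342.9] 16.2 68.0 yaw of long axis from y 1.569 n 236 lo [477.8 335. ] hi [545.4 350.8]
[548.1 313.8] 14.3 20.1 yaw of long axis from y 0.045 n 68 lo [541.3 304. ] hi [555.3 323.7]
[548.4 208.1] 14.9 16.7 yaw of long axis from y -0.026 n 54 lo [541.1 199.8] hi [555.6 216.4]
wood
[479.5 234.7] 181.5 252.0 yaw of long axis from y 0.005 n 5379 lo [391.7 111.5] hi [569.7 356.4]
chassis
[ 523.5 -237.6] 158.3 246.6 yaw of long axis from y 0.004 n 4804 lo [ 446.3 -356.5] hi [ 600.3 -117.4]
[ 470.4 -332.6] 12.0 14.7 yaw of long axis from y 0.465 n 22 lo [ 464.3 -336.7] hi [ 478.6 -324.6]
[ 512.3 -233. ] 90.0 191.5 yaw of long axis from y 0.163 n 1514 lo [ 456.9 -328.9] hi [ 566.5 -137.2]
bay (array([ 513.5, -234.8]), 54.4, 154.8, 'yaw of long axis from y', np.float64(0.163)) 1425
bay (array([ 552.6, -164.2]), 9.7, 14.7, 'yaw of long axis from y', np.float64(0.015)) 28
scene ch
[ 514.4 -227.3] 94.8 193.6 yaw of long axis from y 0.148 n 686 lo [ 459.7 -323.7] hi [ 570.7 -130.4]
scene box
[452.4 199.7] 54.1 150.9 yaw of long axis from y 0.263 n 842 lo [415.  127.6] hi [491.5 273.5]
[551.1 212.6] 15.1 20.2 yaw of long axis from y -0.09 n 32 lo [543.1 204.2] hi [558.3 222.8]
[[ 0.966  0.257 -0.001]
 [ 0.257 -0.966  0.001]
 [-0.    -0.001 -1.   ]]
```

```bash
cat > plan.py <<'E'
# plan.py x y z yaw rows : rows (tool axes) from the measured pose; yaw = angle of tool y from world x
import sys,json
from h import *
def go(x,y,z,yaw,k):
    s=arm.observe(); Rm=cv2.Rodrigues(np.array(s['ee_rot']))[0]; p=np.array(s['position'])
    y0=np.arctan2(Rm[1,1],Rm[0,1]); dy=(yaw-y0+np.pi)%(2*np.pi)-np.pi; d=(np.array([x,y,z])-p)/k
    rows=[]
    for i in range(k):
        a=y0+dy*i/k; Ry=np.array([np.cos(a),np.sin(a),0]); Rz=np.array([0,0,-1.]); Rx=np.cross(Ry,Rz)
        rows.append([round(float(v),3)+0 for v in (d@Rx,d@Ry,d@Rz)]+[0,0,round(-dy/k,3)])
    print('now',p.round(4),'yaw',round(y0,4),'tiltxy',Rm[:2,2].round(4),'F',np.round(s['force'],1),'w',round(s['width']*91.8,1),'t',round(s['clock'],2))
    print(json.dumps(rows))
if __name__=='__main__': a=list(map(float,sys.argv[1:])); go(*a[:4],int(a[4]))
E
python3 plan.py .5 -.25 .25 -.6 10
```

```text
now [ 0.1604 -0.6036  0.245 ] yaw -1.3111 tiltxy [-0.0005  0.0013] F [ 0.5  0.3 -0.2] w 92.0 t 0.1
[[0.042, -0.025, 0.0, 0, 0, -0.071], [0.044, -0.022, 0.0, 0, 0, -0.071], [0.045, -0.019, 0.0, 0, 0, -0.071], [0.046, -0.016, 0.0, 0, 0, -0.071], [0.047, -0.013, 0.0, 0, 0, -0.071], [0.048, -0.009, 0.0, 0, 0, -0.071], [0.049, -0.006, 0.0, 0, 0, -0.071], [0.049, -0.002, 0.0, 0, 0, -0.071], [0.049, 0.001, 0.0, 0, 0, -0.071], [0.049, 0.005, 0.0, 0, 0, -0.071]]
```

Request:
arm_command:
  targets:
    - [[0.042, -0.025, 0, 0, 0, -0.071], [0.044, -0.022, 0, 0, 0, -0.071], [0.045, -0.019, 0, 0, 0, -0.071], [0.046, -0.016, 0, 0, 0, -0.071], [0.047, -0.013, 0, 0, 0, -0.071], [0.048, -0.009, 0, 0, 0, -0.071], [0.049, -0.006, 0, 0, 0, -0.071], [0.049, -0.002, 0, 0, 0, -0.071], [0.049, 0.001, 0, 0, 0, -0.071], [0.049, 0.005, 0, 0, 0, -0.071]]
  jaw: 0.0918

```text
clock: 1.35
position: [0.5017, -0.2507, 0.2455]
ee_rot: [-2.778, -1.467, 0.001]
force: [-0.4, -1.0, -1.2]
width: 1.002
gripper_force: 0.0
```

```bash
python3 plan.py .452 .195 .15 .25 10
```

```text
now [ 0.5017 -0.2507  0.2455] yaw -0.599 tiltxy [-0.0005  0.    ] F [-0.4 -1.  -1.2] w 92.0 t 1.35
[[0.034, -0.029, 0.01, 0, 0, -0.085], [0.036, -0.026, 0.01, 0, 0, -0.085], [0.038, -0.023, 0.01, 0, 0, -0.085], [0.04, -0.02, 0.01, 0, 0, -0.085], [0.042, -0.016, 0.01, 0, 0, -0.085], [0.043, -0.013, 0.01, 0, 0, -0.085], [0.044, -0.009, 0.01, 0, 0, -0.085], [0.045, -0.005, 0.01, 0, 0, -0.085], [0.045, -0.001, 0.01, 0, 0, -0.085], [0.045, 0.002, 0.01, 0, 0, -0.085]]
```

Request:
arm_command:
  targets:
    - [[0.034, -0.029, 0.01, 0, 0, -0.085], [0.036, -0.026, 0.01, 0, 0, -0.085], [0.038, -0.023, 0.01, 0, 0, -0.085], [0.04, -0.02, 0.01, 0, 0, -0.085], [0.042, -0.016, 0.01, 0, 0, -0.085], [0.043, -0.013, 0.01, 0, 0, -0.085], [0.044, -0.009, 0.01, 0, 0, -0.085], [0.045, -0.005, 0.01, 0, 0, -0.085], [0.045, -0.001, 0.01, 0, 0, -0.085], [0.045, 0.002, 0.01, 0, 0, -0.085]]

```text
clock: 2.6
position: [0.4514, 0.1949, 0.1452]
ee_rot: [-1.926, -2.482, 0.0]
force: [1.2, -0.4, -0.1]
width: 0.999
gripper_force: 0.0
```

```bash
python3 - <<'E'
from h import *
t=snap('top','top1.png');s=snap('scene','scene1.png')
a=cv2.imread('pics/top1.png')[150:270,170:320];b=cv2.imread('pics/scene1.png')[130:310,300:500]
a=cv2.resize(a,(500,400),interpolation=cv2.INTER_CUBIC)[:,:450];b=cv2.resize(b,(445,400),interpolation=cv2.INTER_CUBIC)[:,:340]
cv2.imwrite('pics/c1.png',np.hstack([a,b]))
E
python3 plan.py .452 .195 .042 .25 3
```

```text
now [0.4499 0.1989 0.1451] yaw 0.2577 tiltxy [-0.0015  0.0028] F [-0.4  0.2  0.1] w 91.3 t 2.7
[[-0.001, 0.0, 0.034, 0, 0, 0.003], [-0.001, 0.0, 0.034, 0, 0, 0.003], [-0.001, 0.0, 0.034, 0, 0, 0.003]]
```

View pics/c1.png

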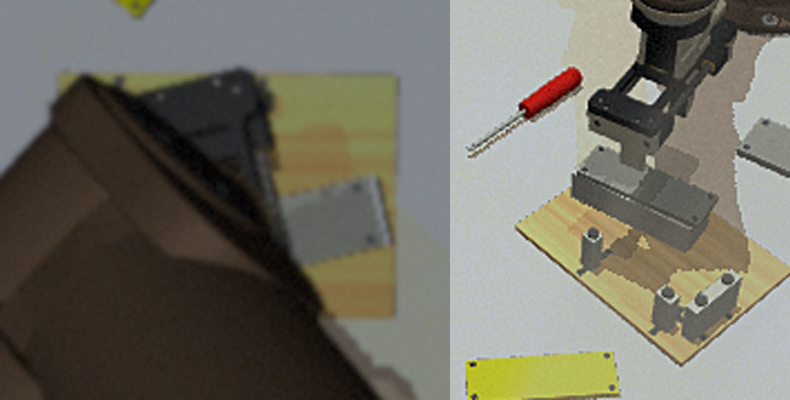

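The view shows the gripper straddling the box, with its body across the short axis (right panel 635,130). The clearance is good, so I descend and grip.

Request:
arm_command:
  targets:
    - [[-0.001, 0, 0.034, 0, 0, 0.003], [-0.001, 0, 0.034, 0, 0, 0.003], [-0.001, 0, 0.034, 0, 0, 0.003], [0, 0, 0, 0, 0, 0], [0, 0, 0, 0, 0, 0]]

```text
clock: 3.32
position: [0.4529, 0.191, 0.0446]
ee_rot: [1.94, 2.471, 0.001]
force: [-0.3, 0.7, 0.3]
width: 1.001
gripper_force: 0.0
```

Request:
arm_command:
  targets:
    - [[0, 0, 0, 0, 0, 0], [0, 0, 0, 0, 0, 0], [0, 0, 0, 0, 0, 0], [0, 0, 0, 0, 0, 0], [0, 0, 0, 0, 0, 0], [0, 0, 0, 0, 0, 0]]
  jaw: 0.045
  newtons: 20

```text
clock: 4.08
position: [0.4528, 0.191, 0.0438]
ee_rot: [1.94, 2.471, 0.001]
force: [1.2, -0.2, 2.8]
width: 0.547
gripper_force: 19.9
```

```bash
python3 plan.py .508 .245 .043 0 8
```

```text
now [0.4528 0.191  0.0438] yaw 0.2398 tiltxy [0.0005 0.0002] F [ 1.2 -0.2  2.8] w 50.2 t 4.08
[[0.005, 0.008, 0.0, 0, 0, 0.03], [0.005, 0.008, 0.0, 0, 0, 0.03], [0.005, 0.008, 0.0, 0, 0, 0.03], [0.006, 0.008, 0.0, 0, 0, 0.03], [0.006, 0.008, 0.0, 0, 0, 0.03], [0.006, 0.007, 0.0, 0, 0, 0.03], [0.006, 0.007, 0.0, 0, 0, 0.03], [0.007, 0.007, 0.0, 0, 0, 0.03]]
```

Request:
arm_command:
  targets:
    - [[0.005, 0.008, 0, 0, 0, 0.03], [0.005, 0.008, 0, 0, 0, 0.03], [0.005, 0.008, 0, 0, 0, 0.03], [0.006, 0.008, 0, 0, 0, 0.03], [0.006, 0.008, 0, 0, 0, 0.03], [0.006, 0.007, 0, 0, 0, 0.03], [0.006, 0.007, 0, 0, 0, 0.03], [0.007, 0.007, 0, 0, 0, 0.03], [0, 0, 0, 0, 0, 0]]

```text
clock: 5.2
position: [0.5072, 0.2451, 0.0438]
ee_rot: [2.222, 2.221, 0.0]
force: [0.9, 0.7, 3.5]
width: 0.545
gripper_force: 20.0
```

```bash
python3 plan.py .508 .245 .043 0 1
python3 - <<'E'
from h import *
for n in('top','scene'):
    d=snap(n,n+'2.png');c=cloud(d);np.save(n+'2.npy',c)
a=cv2.imread('pics/top2.png')[150:270,170:320];b=cv2.imread('pics/scene2.png')[170:310,320:480]
cv2.imwrite('pics/c2.png',np.hstack([cv2.resize(a,(375,300)),cv2.resize(b,None,fx=2.6,fy=2.6,interpolation=cv2.INTER_CUBIC)[:300]]))
E
```

```text
now [0.5072 0.2451 0.0438] yaw -0.0004 tiltxy [ 0.0002 -0.0001] F [0.9 0.7 3.5] w 50.0 t 5.2
[[0.0, 0.001, 0.001, 0, 0, -0.0]]
```

View pics/c2.png

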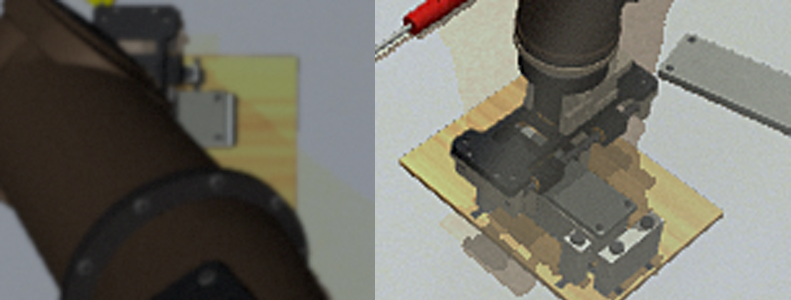

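The pair is held square beside the fences (right panel 600,215), with a few mm of gap. Next I press +x in small steps, keeping the light grip.

Request:
arm_command:
  targets:
    - [[0, 0.003, 0, 0, 0, 0], [0, 0.002, 0, 0, 0, 0], [0, 0, 0, 0, 0, 0]]
  newtons: 10

```text
clock: 5.68
position: [0.5104, 0.245, 0.0437]
ee_rot: [-2.219, -2.222, 0.002]
force: [-5.0, 0.7, 8.0]
width: 0.549
gripper_force: 10.0
```

Request:
arm_command:
  targets:
    - [[0, 0.001, 0, 0, 0, 0], [0, 0.001, 0, 0, 0, 0], [0, 0, 0, 0, 0, 0]]

```text
clock: 6.05
position: [0.5122, 0.245, 0.0437]
ee_rot: [-2.219, -2.222, 0.003]
force: [-5.9, -0.2, 7.2]
width: 0.546
gripper_force: 10.0
```

Request:
arm_command:
  targets:
    - [[0, 0.001, 0, 0, 0, 0], [0, 0, 0, 0, 0, 0]]

```text
clock: 6.3
position: [0.5132, 0.2451, 0.0437]
ee_rot: [-2.219, -2.222, 0.003]
force: [-5.7, -0.2, 7.9]
width: 0.55
gripper_force: 10.0
```

Request:
arm_command:
  targets:
    - [[0, 0.001, 0, 0, 0, 0], [0, 0, 0, 0, 0, 0]]

```text
clock: 6.55
position: [0.5142, 0.245, 0.0437]
ee_rot: [-2.219, -2.222, 0.003]
force: [-6.3, -0.2, 8.0]
width: 0.543
gripper_force: 10.0
```

Request:
arm_command:
  targets:
    - [[0, 0.001, 0, 0, 0, 0], [0, 0, 0, 0, 0, 0]]

```text
clock: 6.8
position: [0.5152, 0.2451, 0.0437]
ee_rot: [-2.219, -2.222, 0.003]
force: [-5.8, 0.0, 8.0]
width: 0.545
gripper_force: 10.0
```

Request:
arm_command:
  targets:
    - [[0, 0.001, 0, 0, 0, 0], [0, 0, 0, 0, 0, 0]]

```text
clock: 7.05
position: [0.5163, 0.245, 0.0438]
ee_rot: [-2.219, -2.222, 0.003]
force: [-6.1, -0.3, 7.6]
width: 0.542
gripper_force: 10.0
```

Request:
arm_command:
  targets:
    - [[0, 0.001, 0, 0, 0, 0], [0, 0, 0, 0, 0, 0]]

```text
clock: 7.3
position: [0.5167, 0.2451, 0.0437]
ee_rot: [-2.219, -2.222, 0.004]
force: [-7.4, -0.6, 9.5]
width: 0.543
gripper_force: 10.0
```

Request:
arm_command:
  targets:
    - [[0, 0.001, 0, 0, 0, 0], [0, 0, 0, 0, 0, 0]]

```text
clock: 7.55
position: [0.5167, 0.2451, 0.0436]
ee_rot: [-2.218, -2.222, 0.006]
force: [-11.0, -0.5, 11.6]
width: 0.543
gripper_force: 10.0
```

Request:
arm_command:
  targets:
    - [[0, 0.001, 0, 0, 0, 0], [0, 0, 0, 0, 0, 0]]

```text
clock: 7.8
position: [0.5175, 0.2452, 0.0435]
ee_rot: [-2.217, -2.222, 0.006]
force: [-10.7, 0.4, 10.4]
width: 0.545
gripper_force: 10.0
```

Request:
arm_command:
  targets:
    - [[0, 0.001, 0, 0, 0, 0], [0, 0, 0, 0, 0, 0]]

```text
clock: 8.05
position: [0.5176, 0.2452, 0.0434]
ee_rot: [-2.216, -2.222, 0.009]
force: [-13.2, 0.1, 11.9]
width: 0.552
gripper_force: 10.0
```

Request:
arm_command:
  targets:
    - [[0, 0.001, 0, 0, 0, 0], [0, 0, 0, 0, 0, 0]]

```text
clock: 8.3
position: [0.5177, 0.2452, 0.0431]
ee_rot: [-2.215, -2.221, 0.011]
force: [-16.0, 0.8, 12.6]
width: 0.544
gripper_force: 10.0
```

Request:
arm_command:
  targets:
    - [[0, -0.003, 0, 0, 0, 0], [0, 0, 0, 0, 0, 0]]

```text
clock: 8.55
position: [0.5176, 0.2451, 0.0432]
ee_rot: [-2.218, -2.222, 0.004]
force: [-8.1, 2.1, 3.4]
width: 0.546
gripper_force: 10.0
```

Request:
arm_command:
  targets:
    - [[0, 0, 0, 0, 0, 0], [0, 0, 0, 0, 0, 0], [0, 0, 0, 0, 0, 0]]
  jaw: 0.065

```text
clock: 8.93
position: [0.5204, 0.2445, 0.0437]
ee_rot: [2.222, 2.221, 0.0]
force: [0.1, 0.3, 1.2]
width: 0.708
gripper_force: 0.0
```

Request:
arm_command:
  targets:
    - [[0, 0, -0.03, 0, 0, 0], [0, 0, -0.04, 0, 0, 0], [-0.04, 0, 0, 0, 0, 0], [-0.05, 0, 0, 0, 0, 0], [-0.04, 0, 0, 0, 0, 0], [0, 0, 0, 0, 0, 0]]

```text
clock: 9.68
position: [0.5202, 0.1104, 0.1135]
ee_rot: [2.227, 2.214, -0.003]
force: [0.4, 1.0, -0.7]
width: 0.708
gripper_force: 0.0
```

```bash
python3 - <<'E'
from h import *
for n in('top','scene'):
    d=snap(n,n+'3.png');c=cloud(d);np.save(n+'3.npy',c)
    win=(170,320,150,260) if n=='top' else (330,480,170,310)
    print(n); fit(c,win,.047,.066)
E
python3 plan.py .517 .145 .043 0 3
```

```text
top
[523.8 276.9] 63.6 94.7 yaw of long axis from y 0.004 n 791 lo [492.  236.4] hi [554.4 323. ]
[511.7 342.7] 16.4 68.0 yaw of long axis from y 1.556 n 224 lo [477.8 335. ] hi [545.5 350.8]
scene
[525.1 252.5] 72.0 156.2 yaw of long axis from y 0.017 n 1269 lo [493.7 179.6] hi [558.2 328.5]
[512.9 348.6] 16.9 73.6 yaw of long axis from y -1.565 n 221 lo [478.5 340.6] hi [548.9 356.4]
now [0.5202 0.1147 0.1139] yaw -0.0012 tiltxy [0.0005 0.0003] F [0.3 0.8 0. ] w 64.9 t 9.78
[[0.01, -0.001, 0.024, 0, 0, -0.0], [0.01, -0.001, 0.024, 0, 0, -0.0], [0.01, -0.001, 0.024, 0, 0, -0.0]]
```

Request:
arm_command:
  targets:
    - [[0.01, -0.001, 0.024, 0, 0, 0], [0.01, -0.001, 0.024, 0, 0, 0], [0.01, -0.001, 0.023, 0, 0, 0], [0, 0, 0, 0, 0, 0], [0, 0, 0, 0, 0, 0], [0, 0, 0, 0, 0, 0]]
  jaw: 0.02

```text
clock: 10.52
position: [0.5176, 0.1448, 0.0437]
ee_rot: [2.221, 2.22, 0.002]
force: [0.1, -0.6, 0.5]
width: 0.222
gripper_force: 0.0
```

Request:
arm_command:
  targets:
    - [[0.005, 0, 0, 0, 0, 0], [0.005, 0, 0, 0, 0, 0], [0.005, 0, 0, 0, 0, 0], [0, 0, 0, 0, 0, 0]]

```text
clock: 11.02
position: [0.5169, 0.1604, 0.0428]
ee_rot: [-2.221, -2.222, -0.0]
force: [-0.3, 0.1, -0.0]
width: 0.216
gripper_force: 0.0
```

Request:
arm_command:
  targets:
    - [[0.002, 0, 0, 0, 0, 0], [0.002, 0, 0, 0, 0, 0], [0.002, 0, 0, 0, 0, 0], [0, 0, 0, 0, 0, 0]]

```text
clock: 11.52
position: [0.5169, 0.1661, 0.0427]
ee_rot: [-2.221, -2.221, -0.0]
force: [-0.1, -1.1, -0.3]
width: 0.22
gripper_force: 0.5
```

Request:
arm_command:
  targets:
    - [[0.002, 0, 0, 0, 0, 0], [0.002, 0, 0, 0, 0, 0], [0.002, 0, 0, 0, 0, 0], [0, 0, 0, 0, 0, 0]]

```text
clock: 12.02
position: [0.5168, 0.1723, 0.0427]
ee_rot: [-2.221, -2.222, -0.001]
force: [0.6, -0.1, -0.3]
width: 0.221
gripper_force: 0.2
```

Request:
arm_command:
  targets:
    - [[0.001, 0, 0, 0, 0, 0], [0.001, 0, 0, 0, 0, 0], [0, 0, 0, 0, 0, 0]]

```text
clock: 12.4
position: [0.5169, 0.1738, 0.0427]
ee_rot: [2.222, 2.221, -0.0]
force: [-0.6, -2.1, 0.8]
width: 0.218
gripper_force: 1.2
```

Request:
arm_command:
  targets:
    - [[0.001, 0, 0, 0, 0, 0], [0.001, 0, 0, 0, 0, 0], [0, 0, 0, 0, 0, 0]]

```text
clock: 12.78
position: [0.517, 0.1761, 0.0427]
ee_rot: [-2.221, -2.221, -0.001]
force: [0.1, -1.9, 0.0]
width: 0.22
gripper_force: 0.9
```

Request:
arm_command:
  targets:
    - [[0.001, 0, 0, 0, 0, 0], [0.001, 0, 0, 0, 0, 0], [0, 0, 0, 0, 0, 0]]

```text
clock: 13.15
position: [0.5169, 0.1771, 0.0427]
ee_rot: [2.222, 2.22, -0.002]
force: [0.1, -4.3, 2.6]
width: 0.217
gripper_force: 2.5
```

Request:
arm_command:
  targets:
    - [[0.001, 0, 0, 0, 0, 0], [0.001, 0, 0, 0, 0, 0], [0, 0, 0, 0, 0, 0]]

```text
clock: 13.52
position: [0.5169, 0.1771, 0.0427]
ee_rot: [2.222, 2.218, -0.005]
force: [0.2, -11.0, 5.6]
width: 0.221
gripper_force: 5.4
```

Request:
arm_command:
  targets:
    - [[0.001, 0, 0, 0, 0, 0], [0.001, 0, 0, 0, 0, 0], [0, 0, 0, 0, 0, 0]]

```text
clock: 13.9
position: [0.5169, 0.1772, 0.0427]
ee_rot: [2.222, 2.216, -0.009]
force: [-0.8, -15.8, 11.0]
width: 0.215
gripper_force: 8.3
```

Request:
arm_command:
  targets:
    - [[0.001, 0, 0, 0, 0, 0], [0, 0, 0, 0, 0, 0]]

```text
clock: 14.15
position: [0.5169, 0.1772, 0.0427]
ee_rot: [2.222, 2.214, -0.01]
force: [-0.4, -19.9, 12.3]
width: 0.219
gripper_force: 9.7
```

Request:
arm_command:
  targets:
    - [[0.001, 0, 0, 0, 0, 0], [0, 0, 0, 0, 0, 0]]

```text
clock: 14.4
position: [0.5168, 0.1772, 0.0427]
ee_rot: [2.223, 2.213, -0.012]
force: [-2.1, -22.6, 15.1]
width: 0.219
gripper_force: 11.2
```

Request:
arm_command:
  targets:
    - [[-0.006, 0, 0, 0, 0, 0], [-0.01, 0, 0, 0, 0, 0], [-0.01, 0, -0.03, 0, 0, 0], [-0.02, 0, -0.03, 0, 0, 0], [-0.045, 0, 0, 0, 0, 0], [-0.045, 0, 0, 0, 0, 0], [-0.045, 0, 0, 0, 0, 0], [0, 0, 0, 0, 0, 0]]

```text
clock: 15.4
position: [0.5168, -0.0012, 0.1025]
ee_rot: [2.227, 2.215, -0.002]
force: [-0.1, -0.4, 0.2]
width: 0.216
gripper_force: 0.0
```

```bash
python3 plan.py .517 .16 .1 0 3
python3 - <<'E'
from h import *
for n in('top','scene'):
    d=snap(n,n+'4.png');c=cloud(d);np.save(n+'4.npy',c)
    win=(170,320,150,260) if n=='top' else (330,480,170,310)
    print(n); fit(c,win,.047,.066)
a=cv2.imread('pics/top4.png')[160:250,170:300];b=cv2.imread('pics/scene4.png')[190:300,330:470]
a=cv2.resize(a,(400,277),interpolation=cv2.INTER_CUBIC);b=cv2.resize(b,None,fx=2.8,fy=2.8,interpolation=cv2.INTER_CUBIC)[:277]
cv2.imwrite('pics/c4.png',np.hstack([a,b]))
E
```

```text
now [ 0.5168 -0.0012  0.1025] yaw -0.0057 tiltxy [-0.0002 -0.0013] F [-0.1 -0.4  0.2] w 19.8 t 15.4
[[0.054, 0.0, 0.001, 0, 0, -0.002], [0.054, 0.0, 0.001, 0, 0, -0.002], [0.054, 0.0, 0.001, 0, 0, -0.002]]
top
[519.1 268.4] 76.4 166.8 yaw of long axis from y 0.044 n 1689 lo [482.4 186.3] hi [553.3 348.7]
scene
[523.7 274.3] 80.6 170.4 yaw of long axis from y 0.099 n 1474 lo [483.6 192.8] hi [558.  355.5]
```

View pics/c4.png

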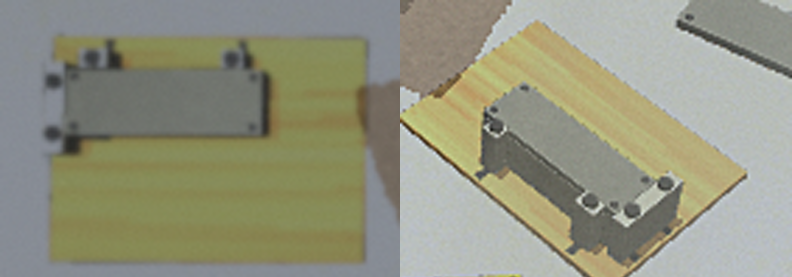

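The pair looks edge to edge in the corner: both screw-head rows are parallel to the fences, the end fence is at left panel (55,105) and the long-fence pieces at (92,58) and (232,58). I check it numerically.

Run:
```python
from h import *
for n in('top','scene'):
    c=np.load(n+'4.npy'); z=c[...,2]; off=0 if n=='top' else .0055
    P=c[(z>.051)&(z<.0615)&(c[...,0]>.47)&(c[...,0]<.56)&(c[...,1]>.17)&(c[...,1]<.36)]; P=P-[0,off,0]
    for a,b in((.195,.21),(.225,.25),(.25,.275),(.275,.3),(.308,.322)):
        q=P[(P[:,1]>a)&(P[:,1]<b)]; print(n,a,np.percentile(q[:,0],[1,99]).round(4), len(q))
    for a,b in((.495,.505),(.505,.52),(.52,.538)):
        q=P[(P[:,0]>a)&(P[:,0]<b)]; print(n,'x',a,np.percentile(q[:,1],[.5]).round(4))
# box -y end face and -x... low points seen by top
c=np.load('top4.npy');z=c[...,2];Q=c[(z>.015)&(z<.045)&(c[...,0]>.495)&(c[...,0]<.538)&(c[...,1]>.16)&(c[...,1]<.2)]
print('end face box',len(Q),Q[:,1].min() if len(Q) else '',np.median(Q[:,1]) if len(Q) else '')
```

```text
top 0.195 [0.4924 0.5553] 154
top 0.225 [0.4922 0.539 ] 222
top 0.25 [0.4921 0.539 ] 226
top 0.275 [0.492  0.5389] 227
top 0.308 [0.4919 0.5548] 148
top x 0.495 [0.1856]
top x 0.505 [0.186]
top x 0.52 [0.1857]
scene 0.195 [0.493  0.5582] 116
scene 0.225 [0.4932 0.5431] 168
scene 0.25 [0.4929 0.5439] 177
scene 0.275 [0.4922 0.5437] 190
scene 0.308 [0.4939 0.5579] 140
scene x 0.495 [0.1858]
scene x 0.505 [0.1856]
scene x 0.52 [0.1866]
end face box 37 0.18520427078561308 0.18568063663528134
```

```bash
python3 plan.py .517 .261 .11 0 7
```

```text
now [0.5171 0.0031 0.1028] yaw -0.0007 tiltxy [0.0006 0.001 ] F [ 0.8  0.6 -0.2] w 20.0 t 15.5
[[0.037, 0.0, -0.001, 0, 0, -0.0], [0.037, 0.0, -0.001, 0, 0, -0.0], [0.037, 0.0, -0.001, 0, 0, -0.0], [0.037, 0.0, -0.001, 0, 0, -0.0], [0.037, 0.0, -0.001, 0, 0, -0.0], [0.037, 0.0, -0.001, 0, 0, -0.0], [0.037, 0.0, -0.001, 0, 0, -0.0]]
```

Request:
arm_command:
  targets:
    - [[0.037, 0, -0.001, 0, 0, 0], [0.037, 0, -0.001, 0, 0, 0], [0.037, 0, -0.001, 0, 0, 0], [0.037, 0, -0.001, 0, 0, 0], [0.037, 0, -0.001, 0, 0, 0], [0.037, 0, -0.001, 0, 0, 0], [0.037, 0, -0.001, 0, 0, 0], [0, 0, 0, 0, 0, 0]]
  jaw: 0.08

```text
clock: 16.5
position: [0.5151, 0.268, 0.1102]
ee_rot: [-2.211, -2.228, -0.004]
force: [-0.5, -0.0, 0.0]
width: 0.873
gripper_force: 0.0
```

```bash
python3 plan.py .517 .261 .044 0 3
```

```text
now [0.5151 0.268  0.1102] yaw 0.0076 tiltxy [0.    0.004] F [-0.5 -0.   0. ] w 80.1 t 16.5
[[-0.002, 0.001, 0.022, 0, 0, 0.003], [-0.002, 0.001, 0.022, 0, 0, 0.003], [-0.002, 0.001, 0.022, 0, 0, 0.003]]
```

Request:
arm_command:
  targets:
    - [[0, 0, 0.022, 0, 0, 0], [0, 0, 0.022, 0, 0, 0], [0, 0, 0.022, 0, 0, 0], [0, 0, 0, 0, 0, 0], [0, 0, 0, 0, 0, 0]]

```text
clock: 17.12
position: [0.517, 0.2623, 0.0444]
ee_rot: [-2.221, -2.222, -0.001]
force: [-0.2, 0.8, -0.1]
width: 0.867
gripper_force: 0.0
```

Request:
arm_command:
  targets:
    - [[0, 0, 0, 0, 0, 0], [0, 0, 0, 0, 0, 0], [0, 0, 0, 0, 0, 0], [0, 0, 0, 0, 0, 0], [0, 0, 0, 0, 0, 0]]
  jaw: 0.045
  newtons: 30

```text
clock: 17.75
position: [0.5171, 0.2618, 0.044]
ee_rot: [2.221, 2.221, 0.0]
force: [-0.4, -1.4, 3.6]
width: 0.542
gripper_force: 30.0
```

Request:
arm_command:
  targets:
    - [[0, 0, -0.004, 0, 0, 0], [0, 0, -0.01, 0, 0, 0], [0, 0, -0.02, 0, 0, 0], [0, 0, -0.03, 0, 0, 0], [0, 0, -0.03, 0, 0, 0], [0, 0, -0.015, 0, 0, 0], [0, 0, 0, 0, 0, 0], [0, 0, 0, 0, 0, 0]]

```text
clock: 18.75
position: [0.5163, 0.2612, 0.1516]
ee_rot: [-2.221, -2.221, 0.003]
force: [0.7, -0.1, -4.4]
width: 0.545
gripper_force: 30.0
```

```bash
python3 plan.py .517 .0 .155 0.08 9
python3 - <<'E'
from h import *
d=snap('scene','scene5.png');b=cv2.imread('pics/scene5.png')[100:300,290:480]
cv2.imwrite('pics/c5.png',cv2.resize(b,None,fx=3,fy=3,interpolation=cv2.INTER_CUBIC))
E
```

```text
now [0.5163 0.2612 0.1516] yaw -0.0001 tiltxy [-0.0015 -0.0011] F [ 0.7 -0.1 -4.4] w 50.1 t 18.75
[[-0.029, 0.0, 0.0, 0, 0, -0.009], [-0.029, 0.0, 0.0, 0, 0, -0.009], [-0.029, 0.0, 0.0, 0, 0, -0.009], [-0.029, -0.001, 0.0, 0, 0, -0.009], [-0.029, -0.001, 0.0, 0, 0, -0.009], [-0.029, -0.001, 0.0, 0, 0, -0.009], [-0.029, -0.001, 0.0, 0, 0, -0.009], [-0.029, -0.002, 0.0, 0, 0, -0.009], [-0.029, -0.002, 0.0, 0, 0, -0.009]]
```

View pics/c5.png

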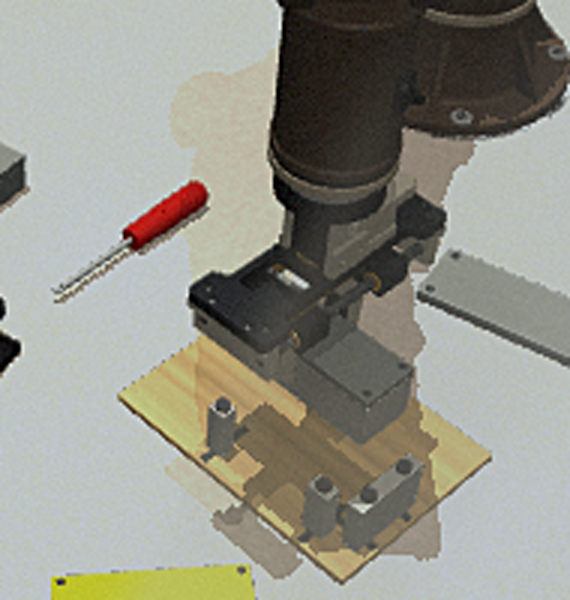

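The pair is lifted with the cover square on the box (crop 350,375), and the measured weight is 4.4 N. Next I carry it to the chassis.

Request:
arm_command:
  targets:
    - [[-0.029, 0, 0, 0, 0, -0.009], [-0.029, 0, 0, 0, 0, -0.009], [-0.029, 0, 0, 0, 0, -0.009], [-0.029, -0.001, 0, 0, 0, -0.009], [-0.029, -0.001, 0, 0, 0, -0.009], [-0.029, -0.001, 0, 0, 0, -0.009], [-0.029, -0.001, 0, 0, 0, -0.009], [-0.029, -0.002, 0, 0, 0, -0.009], [-0.029, -0.002, 0, 0, 0, -0.009]]

```text
clock: 19.92
position: [0.5177, -0.0004, 0.1517]
ee_rot: [-2.128, -2.309, 0.002]
force: [0.1, -0.4, -4.6]
width: 0.543
gripper_force: 30.0
```

```bash
python3 plan.py .513 -.233 .13 0.163 9
```

```text
now [ 5.177e-01 -4.000e-04  1.517e-01] yaw 0.0813 tiltxy [-0.0017  0.    ] F [ 0.1 -0.4 -4.6] w 49.8 t 19.93
[[-0.026, -0.003, 0.002, 0, 0, -0.009], [-0.026, -0.003, 0.002, 0, 0, -0.009], [-0.026, -0.003, 0.002, 0, 0, -0.009], [-0.026, -0.003, 0.002, 0, 0, -0.009], [-0.026, -0.004, 0.002, 0, 0, -0.009], [-0.026, -0.004, 0.002, 0, 0, -0.009], [-0.026, -0.004, 0.002, 0, 0, -0.009], [-0.025, -0.004, 0.002, 0, 0, -0.009], [-0.025, -0.004, 0.002, 0, 0, -0.009]]
```

Request:
arm_command:
  targets:
    - [[-0.026, -0.003, 0.002, 0, 0, -0.009], [-0.026, -0.003, 0.002, 0, 0, -0.009], [-0.026, -0.003, 0.002, 0, 0, -0.009], [-0.026, -0.003, 0.002, 0, 0, -0.009], [-0.026, -0.004, 0.002, 0, 0, -0.009], [-0.026, -0.004, 0.002, 0, 0, -0.009], [-0.026, -0.004, 0.002, 0, 0, -0.009], [-0.025, -0.004, 0.002, 0, 0, -0.009], [-0.025, -0.004, 0.002, 0, 0, -0.009], [0, 0, 0, 0, 0, 0]]

```text
clock: 21.18
position: [0.5123, -0.2361, 0.1332]
ee_rot: [-2.038, -2.389, 0.003]
force: [0.4, 0.4, -4.3]
width: 0.542
gripper_force: 30.0
```

Request:
arm_command:
  targets:
    - [[0, 0, 0.02, 0, 0, 0], [0, 0, 0.015, 0, 0, 0], [0, 0, 0, 0, 0, 0], [0, 0, 0, 0, 0, 0]]

```text
clock: 21.68
position: [0.5138, -0.2333, 0.1]
ee_rot: [2.034, 2.394, 0.0]
force: [0.6, -0.6, -3.7]
width: 0.539
gripper_force: 30.0
```

```bash
python3 plan.py .513 -.233 .085 0.163 1
python3 - <<'E'
from h import *
for n in('top','scene'):
    d=snap(n,n+'6.png');c=cloud(d);np.save(n+'6.npy',c)
a=cv2.imread('pics/top6.png')[150:240,370:490];b=cv2.imread('pics/scene6.png')[90:200,210:320]
cv2.imwrite('pics/c6.png',np.hstack([cv2.resize(a,(400,300),interpolation=cv2.INTER_CUBIC),cv2.resize(b,(300,300),interpolation=cv2.INTER_CUBIC)]))
E
```

```text
now [ 0.5138 -0.2333  0.1   ] yaw 0.1624 tiltxy [0.0002 0.0001] F [ 0.6 -0.6 -3.7] w 49.5 t 21.68
[[0.0, -0.001, 0.015, 0, 0, -0.001]]
```

View pics/c6.png

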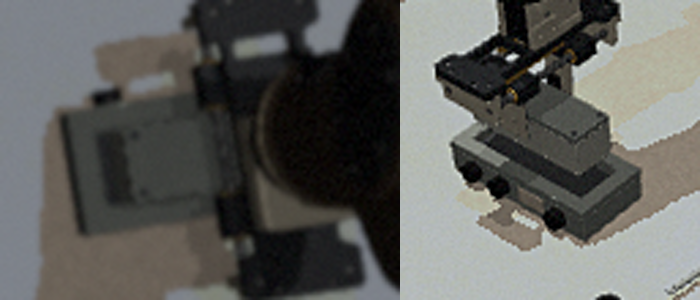

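The pair hovers over the bay with its long axis parallel to it; the dark bay strip is visible ahead of the box end at left panel (117,165). I measure the offset between the two in the chassis frame.

Run:
```python
from h import *
a=.163;E=np.array([[np.cos(a),np.sin(a)],[-np.sin(a),np.cos(a)]])
for n in('top','scene'):
    c=np.load(n+'6.npy');z=c[...,2];q=(c[...,:2]-[.513,-.234])@E.T*1000;u,v=q[...,0],q[...,1]
    near=(abs(u)<55)&(abs(v)<105)
    cov=near&(z>.106)&(z<.118)&(abs(v)>25)
    print(n,'cover n',cov.sum())
    for lo,hi in((35,50),(50,65),(65,80),(-80,-60),(-60,-40)):
        m=cov&(v>lo)&(v<hi)
        if m.sum()>20: print(' v',lo,np.percentile(u[m],[1,99]).round(1),'vrange',np.percentile(v[m],[.5,99.5]).round(1))
    w=near&(z>.035)&(z<.045)
    for s in(1,-1):
        m=w&(abs(u)<18)&(v*s>60)
        if m.sum()>10: print(' end wall',s,np.percentile(v[m],[2,98]).round(1),m.sum())
        m=w&(v>30)&(v<70)&(u*s>20)
        if m.sum()>10: print(' side wall',s,np.percentile(u[m],[2,98]).round(1),m.sum())
    # from initial image, unobstructed
    c=np.load(n+'0.npy');z=c[...,2];q=(c[...,:2]-[.513,-.234])@E.T*1000;u,v=q[...,0],q[...,1]
    w=(z>.036)&(z<.045)&(abs(u)<60)&(abs(v)<110)
    for s in(1,-1):
        m=w&(abs(u)<18)&(v*s>60); print(' 0 end',s,np.percentile(v[m],[2,98]).round(1))
        m=w&(abs(v)<60)&(u*s>20)&(abs(u)<46); print(' 0 side',s,np.percentile(u[m],[2,98]).round(1))
```

```text
top cover n 527
 v 35 [-25.4  23.4] vrange [35.1 49.9]
 v 50 [-25.1  23.4] vrange [50.  64.9]
 v 65 [-25.3  23.3] vrange [65.1 75.5]
 end wall 1 [79.2 96.2] 114
 side wall 1 [27.8 44. ] 118
 side wall -1 [-44.7 -28.9] 123
 0 end 1 [79.5 96.1]
 0 side 1 [27.7 44.1]
 0 end -1 [-93.9 -76.5]
 0 side -1 [-45.2 -28.9]
scene cover n 253
 v 35 [-22.5  28.7] vrange [35.5 49.7]
 v 50 [-24.5  28.3] vrange [50.2 64.9]
 v 65 [-22.6  27.6] vrange [65.1 79.9]
 end wall 1 [ 82.2 100.7] 51
 side wall 1 [29.3 48.3] 56
 end wall -1 [-89.7 -69.5] 14
 side wall -1 [-42.7 -23.4] 16
 0 end 1 [ 83.3 102.4]
 0 side 1 [29.7 45.7]
 0 end -1 [-89.1 -71. ]
 0 side -1 [-43.  -23.4]
```

Request:
arm_command:
  targets:
    - [[0.001, 0, 0.01, 0, 0, 0], [0, 0, 0.01, 0, 0, 0], [0, 0, 0.004, 0, 0, 0], [0, 0, 0.003, 0, 0, 0], [0, 0, 0, 0, 0, 0]]

```text
clock: 22.4
position: [0.5133, -0.2326, 0.0725]
ee_rot: [-2.034, -2.394, 0.0]
force: [0.5, 0.1, -3.8]
width: 0.542
gripper_force: 30.0
```

Request:
arm_command:
  targets:
    - [[0, 0, 0.002, 0, 0, 0], [0, 0, 0.002, 0, 0, 0], [0, 0, 0.001, 0, 0, 0], [0, 0, 0, 0, 0, 0]]

```text
clock: 22.9
position: [0.5133, -0.2326, 0.0677]
ee_rot: [-2.034, -2.394, 0.0]
force: [0.4, 0.1, -4.0]
width: 0.546
gripper_force: 30.0
```

Request:
arm_command:
  targets:
    - [[0, 0, 0.001, 0, 0, 0], [0, 0, 0, 0, 0, 0]]

```text
clock: 23.15
position: [0.5133, -0.2326, 0.0667]
ee_rot: [-2.035, -2.394, 0.0]
force: [0.1, 0.2, -4.5]
width: 0.543
gripper_force: 30.0
```

Request:
arm_command:
  targets:
    - [[0, 0, 0.001, 0, 0, 0], [0, 0, 0, 0, 0, 0]]

```text
clock: 23.4
position: [0.5135, -0.2326, 0.0659]
ee_rot: [2.034, 2.394, -0.0]
force: [-1.5, 0.5, -0.2]
width: 0.544
gripper_force: 30.0
```

Request:
arm_command:
  targets:
    - [[0, 0, 0.001, 0, 0, 0], [0, 0, 0, 0, 0, 0]]

```text
clock: 23.65
position: [0.5135, -0.2327, 0.066]
ee_rot: [2.034, 2.393, -0.001]
force: [-5.6, 1.2, 13.7]
width: 0.541
gripper_force: 30.0
```

Request:
arm_command:
  targets:
    - [[0, 0, -0.001, 0, 0, 0], [0, 0, 0, 0, 0, 0]]

```text
clock: 23.9
position: [0.5135, -0.2327, 0.0659]
ee_rot: [2.034, 2.394, -0.0]
force: [-2.4, 0.6, 3.8]
width: 0.542
gripper_force: 30.0
```

Request:
arm_command:
  targets:
    - [[0, 0, 0, 0, 0, 0], [0, 0, 0, 0, 0, 0], [0, 0, 0, 0, 0, 0], [0, 0, 0, 0, 0, 0]]
  jaw: 0.075

```text
clock: 24.4
position: [0.5134, -0.2326, 0.0657]
ee_rot: [2.034, 2.394, 0.0]
force: [-0.4, -0.6, -0.1]
width: 0.814
gripper_force: 0.0
```

Request:
arm_command:
  targets:
    - [[0, 0, -0.02, 0, 0, 0], [0, 0, -0.04, 0, 0, 0], [0, 0, -0.04, 0, 0, 0], [0.04, 0, -0.01, 0, 0, 0], [0.05, 0, 0, 0, 0, 0], [0.05, 0, 0, 0, 0, 0], [0.05, 0, 0, 0, 0, 0], [0.05, 0, 0, 0, 0, 0], [0.03, 0, 0, 0, 0, 0], [0, 0, 0, 0, 0, 0]]

```text
clock: 25.65
position: [0.4694, 0.0365, 0.176]
ee_rot: [-2.029, -2.398, -0.001]
force: [-0.6, -1.1, 0.3]
width: 0.817
gripper_force: 0.0
```

Run:
```python
from h import *
a=.163;E=np.array([[np.cos(a),np.sin(a)],[-np.sin(a),np.cos(a)]])
d=snap('top','top7.png');c=cloud(d);z=c[...,2];q=(c[...,:2]-[.513,-.234])@E.T*1000;u,v=q[...,0],q[...,1]
near=(abs(u)<35)&(abs(v)<90)
for lo,hi in((.072,.084),(.06,.072)):
    m=near&(z>lo)&(z<hi); P=c[m]; print(m.sum(),box2(P),np.percentile(u[m],[.5,99.5]).round(1),np.percentile(v[m],[.5,99.5]).round(1))
m=near&(z>.072)&(z<.084); A=np.c_[c[m][:,:2],np.ones(m.sum())]; print('plane',np.linalg.lstsq(A,c[m][:,2],rcond=None)[0],np.median(c[m][:,2]))
snap('scene','scene7.png')
x=cv2.imread('pics/top7.png')[150:240,370:490];b=cv2.imread('pics/scene7.png')[90:200,210:320]
cv2.imwrite('pics/c7.png',np.hstack([cv2.resize(x,(400,300),interpolation=cv2.INTER_CUBIC),cv2.resize(b,(300,300),interpolation=cv2.INTER_CUBIC)]))
```

```text
1429 (array([ 511.4, -233.2]), 50.0, 150.9, 'yaw of long axis from y', np.float64(0.159)) [-26.1  23.3] [-72.9  75.8]
28 (array([ 499.5, -227.7]), 48.6, 143.9, 'yaw of long axis from y', np.float64(0.002)) [-26.1  22.9] [-47.4  76.4]
plane [-0.00407014 -0.00033229  0.08006599] 0.07805788460050789
```

View pics/c7.png

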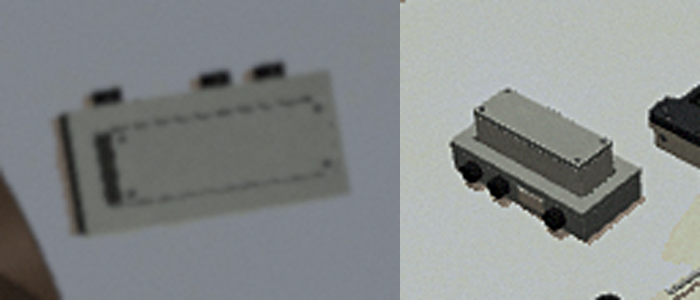

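The box sits flat in the bay with the cover square on it: cover top at 78 mm, outline 50.0 × 150.9 mm, centred within about 1 mm (left panel 220,150). I hand the job in.

```bash
python3 -c "
from cell import arm
print(arm.sign_off())"
```

```text
the job is handed in; nothing more can be done
None
```

I squared the box and cover into the jig corner, carried them together and set them in the chassis bay, cover square and within about 1 mm of centre; I handed the job in after about 26 s on the clock, but sign-off returned no verdict.

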